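# Clamp a bottle with four clicks of the ratchet lever

### The arm

A 7-joint arm with a two-finger parallel gripper is mounted at the origin on a cart in front of the work surface, level with it; the furniture and walls round the work are solid. World frame = base frame: x ahead of the robot, y to its left, z up, the work surface at z = 0. Lengths are in m, angles in rad, forces in N, time in s.
With the tool pointing down it reaches from about 0.425 to 0.875 m from the base axis. Payload 9.9 kg.
Tool frame: the origin (TCP) lies midway between the tips of the shut fingers; the grasp point (between the pads) lies 19 mm behind it; z points along the fingers, y is the direction in which the jaws open and shut (so a half turn about z gives the same grasp; the last joint's range is limited). The gripper opens to 85 mm and grips with 20 to 120 N. Pads are 22 mm wide; open, the fingers measure 114 mm over their backs; the gripper's body (76 mm by 85 mm) begins 54 mm behind the grasp point. The pads swing forward as they close: fully open they stand 13 mm farther back than shut.
Start: joints at [-1.245, 0.576, 0.025, 1.437, -0.015, 1.129, -0.057], TCP at [0.269, 0.619, 0.231] pointing down, gripper open.
Joint ranges: [-2.76, 2.76], [-0.34, 2.15], [-1.52, 1.57], [0.19, 2.46], [-1.09, 4.23], [0.17, 1.99], [-2.82, 2.82]. Speed limits (rad/s): [2.22, 2.22, 3.01, 3.01, 3.14, 3.14, 3.14].

### API

Orientations are given as [roll, pitch, yaw] about the fixed x, y, z axes, in that order (R = Rz(yaw) Ry(pitch) Rx(roll)).
In Python, from station import get_state, get_image, bot gives the robot as it stands.
- The arm moves only by the tool jog_arm, never from a script. Its arguments are lists of equal length, an entry for each row: "xyz": the shift along the tool's x, y, z in mm, a list of three; "rot": the turn, a rotation vector about the tool's x, y, z in rad, a list of three; "claw": the gripper's target within -1 to 1 (fully open at 1, half-way at 0, shut at -1). A call has 1 to 20 rows; each row shifts and turns the commanded pose from where the row before left it, along the tool's axes as they then stand; what a row does not reach is not made up. A row lasts 1/12 s, in which the tool goes at most 41.7 mm and 7.16 degrees, less where a joint would pass 70% of its speed; a pose out of reach is approached as far as the arm can. A call is refused whole if a number of a shift passes 41.7 or a number of a turn 0.125, either way. A call with a gripper value outside its range is refused whole. The fingers move at their own pace and stop on an object; the grip force is fixed at half the most. Time passes only in rows, so rows that do not move let the fingers close. It gives the time, the measured TCP pose, the force and the opening at its end, in the units of the state.
- get_state(): the state, without advancing time (a new reading comes with each control period).
- get_image(name): name is "side" or "top"; returns a dict with "frame" (384x512x3 uint8, red, green, blue), "range_z" (384x512 float32, m along the optical axis (not along the pixel's ray), 0 where there is no reading), "fx", "fy", "cx", "cy" (pixels), "dist_coeffs" ([k1, k2, p1, p2, k3] as OpenCV has them; the pictures are not rectified), "T" (4x4, takes a point from camera to world coordinates). Camera axes: x right, y down, z forward; pixel columns grow to the right and rows downward; lengths in m; the calibration is good to about 2 mm. A picture is of the moment at which its call begins.
- bot.finish_job(): hands the job in, once; it reports no verdict.
The state is a dict: "time_s": time; "qpos": joint angles; "dq": joint speeds; "effort": joint torques, N m; "eef_pos": TCP position; "orientation": TCP orientation; "force": force on the tool from outside, world axes, zero at the start; "wrist_torque": the same for the moment, N m; "width": finger opening in m.
Only numpy, scipy, OpenCV 4.12 (cv2) and the standard library are available. Lean on these libraries where they do the work, as an engineer would, in place of code of your own. Each camera call takes 0.05 s, during which the arm holds its last target.

### The job

The green-capped bottle stands in the bench clamp and is to be gripped firmly, ready for a colleague to wrench its tight cap off. First turn the small red-knobbed catch a quarter turn from the red dot to its stop on the green dot, so that the pawl drops on the ratchet, while the lever is still open; then swing the long lever by its upright black grip toward the bottle until you have felt exactly four clicks (a fifth would overload the glass). Finish while still holding the lever there by the black grip, not letting go, with the bottle left standing in its vee and the things round the clamp undisturbed.

Things in the scene. Friction and masses are not known exactly. Their poses are not given: they have to be found in the camera images.
- clamp: Bench bottle clamp: blue-grey base plate 10 mm thick, screwed down, about 195 mm (x) by 280 mm (y). Origin: on the table under the lever's vertical pivot (its nut's top is 64 mm high). Own x points from the lever to the bottle and the vee block behind it (away from the robot), own y toward the lever's grip (the robot's left), z up. The catch is at its -y end.
- clamp_lever (a joint): Angle q of the long steel lever about the vertical pivot at the clamp's origin, rad: starts open at 0 to 0.10 and grows as the grip swings toward the clamp's +x (clockwise from above), stop at 0.90. From pivot to grip it points along (-sin(0.56-q), cos(0.56-q)) in the clamp's x, y. Clicks with the pawl down: 0.20, 0.32, 0.44, 0.56 (the fourth), 0.68 (the fifth).
- lever_grip: The upright black plastic grip on the end of the lever, which spins freely on its own vertical axis: 21 mm thick at the foot, 26 mm at most, from 54 to 118 mm above the table (the lever's top is at 54 mm). Origin: at table height straight under the grip, 190 mm from the lever's pivot.
- grip_mid (a point): Middle of the black grip on its axis, 90 mm above the table, 190 mm from the lever's pivot.
- catch (a joint): Angle of the small catch arm about its vertical pin, rad: 0 = on the red dot, pawl lifted (arm along the clamp's -y); grows clockwise from above to its stop at 1.57 = green dot, pawl on the ratchet (arm along the clamp's -x, toward the robot). Starts at 0 to 0.10; friction: about 3 N at the knob; midway the pawl's spring helps it on. It stays at either end.
- catch_knob (a point): Middle of the upright red knob on the end of the catch arm, 88 mm above the table, 50 mm from the catch's pin. The knob is 19 mm thick at the widest and reaches from 63 to 104 mm above the table; it does not spin on the arm. The arm under it has its top at 64 mm.
- catch_pin (a point): Top of the catch's pin, about which the catch turns, at clamp x = 0.056, y = -0.118, 64 mm above the table (the pin itself stands up to 70 mm).
- bottle: The brown glass bottle with green cap, 68 mm across, 118 mm tall, standing on the clamp's base plate in front of the vee; origin at the centre of its underside.
- bottle_seat (a point): Centre of the bottle's seat in the vee: on top of the base plate, clamp x = 0.062, y = 0.080.
- pressure_pad: Black rubber pad, 36 x 40 mm, sprung, on the bottle side of the lever 80 mm from the pivot; it meets the bottle between the third and the fourth click and adds some 2 to 5 N at the grip from there on. Origin on the lever at table height.
- steel_cup: Bystander: steel cup, 65 mm across, 66 mm high, origin at the centre of its underside.
- dropper_bottle: Bystander: little white dropper bottle with black tip, 21 mm across, 66 mm high, origin at the centre of its underside.
- marker: Bystander: blue and white marker pen, 140 mm long, lying; origin under its middle.
- gold_cap: Bystander: loose gold-coloured screw cap, 47 mm across, 19 mm high, origin at the centre of its underside.
- pawl_nose_seat (a point): Where the nose of the spring-loaded pawl meets the lever's toothed sector (46 mm high, 77 mm from the pivot on the -y side). At each click it drops behind a tooth: the push at the grip rises over the tooth from about 4 to 7 N, then suddenly falls. A click is 23 mm at the grip. After a click the lever cannot come back, but it may rest anywhere short of the next.
Mind the look-alikes: they are no part of the job. What is shaped like the bottle but blue or yellow is not meant.

How it is judged:
On the way, in this order (a step that is already met when the one before it is completed fails the run):
1. the catch is on its stop at the green dot (angle above 1.35 rad) while the lever has not yet clicked (below 0.19 rad) (value of joint catch above 1.35 rad and value of joint clamp_lever below 0.19 rad), for 0.1 s.
2. the lever stands behind the fourth click (0.54 to 0.675 rad) with the catch still on the green dot (value of joint catch above 1.35 rad and value of joint clamp_lever between 0.54 and 0.675 rad), for 0.3 s.
At the end, for the whole second after the job is handed in: The fingers still hold the black grip (over 1 N); the lever rests between the fourth and fifth click (0.54 to 0.675 rad); the catch is on the green dot (over 1.35 rad); the pad presses the bottle (over 3 N), which stands upright (0.08 rad) within 8 mm of its seat (all of step 2 and velocity of joint clamp_lever between -0.1 and 0.1 rad/s and contact force between the fingers and lever_grip above 1 N and contact force between pressure_pad and bottle above 3 N and angle between bottle's own z axis and vertical below 0.08 rad and horizontal distance between bottle and bottle_seat below 0.008 m); the arm keeps its last pose, push and grip.
It fails at once if the lever takes a fifth click (beyond 0.69 rad) (value of joint clamp_lever above 0.69 rad).
It fails at once if the bottle is tipped (over 0.25 rad) or taken out of the clamp (over 25 mm) (angle between bottle's own z axis and vertical above 0.25 rad or distance of bottle from where it was at the start of the episode above 0.025 m).
It fails at once if a thing round the clamp is pushed (over 30 mm) (distance of any of steel_cup, dropper_bottle, marker, gold_cap from where it was at the start of the episode above 0.03 m).
It also fails if it takes over 58 s, if anything falls off the work surface, if the arm or the gripper's body presses on something with over 40 N, if the wrist force passes 120 N, or if a joint passes its speed limit or range.

## Working session

There is one attempt and no reset: what is moved stays moved. The work goes in short steps, Python scripts to look and compute and a tool call to move; the robot and the scene stay as the last step left them, time stands still between calls to the robot, and variables do not carry over. Pictures are saved under pics/ and viewed, and the job is handed in when it is done.

Besides the shell and the picture viewer there is one more tool, called after "Emit:" as name(argument=value, ...) on one line, values as JSON. jog_arm: Moves the arm, as the interface text tells. Its arguments: {"type":"object","properties":{"xyz":{"type":"array"},"rot":{"type":"array"},"claw":{"type":"array"}},"required":["xyz","rot","claw"]}

```bash
mkdir -p pics; ls
python3 - <<'E'
from station import get_state,get_image,bot
import cv2
print(get_state())
for n in("side","top"):
    d=get_image(n);cv2.imwrite(f"pics/{n}0.png",d["frame"][:,:,::-1]);print({k:d[k] for k in d if k not in("frame","range_z")})
E
```

```text
pics
{'time_s': 0.0, 'qpos': array([-1.2448004 ,  0.57654855,  0.02483856,  1.43788329, -0.01499806,
        1.12897516, -0.05649404]), 'dq': array([-0.00105284,  0.0007502 ,  0.0006994 , -0.00035048, -0.00035555,
       -0.00035653, -0.00016583]), 'effort': array([ 1.01286241e-03, -7.65772176e+01,  2.25049071e+00, -2.85975337e+01,
        1.52211555e-02,  1.28873342e-02, -4.37029357e-06]), 'eef_pos': array([0.26875388, 0.61871875, 0.23044019]), 'orientation': array([-3.13996498e+00,  8.40921180e-05,  2.73184266e+00]), 'force': array([ 0.55314355, -0.55369223,  0.51225944]), 'wrist_torque': array([ 0.04317073,  0.00173996, -0.02708713]), 'width': 0.08564445425866675}
{'fx': 449.126433546052, 'fy': 449.126433546052, 'cx': 257.92316896538387, 'cy': 186.02341476003605, 'dist_coeffs': array([0.03137394, 0.        , 0.        , 0.        , 0.        ]), 'T': array([[ 0.8957203 , -0.19887939,  0.39765831,  0.1469162 ],
       [-0.44398416, -0.35234968,  0.82384936, -0.65123014],
       [-0.02373188, -0.91449259, -0.40390606,  0.46278193],
       [ 0.        ,  0.        ,  0.        ,  1.        ]])}
{'fx': 498.0477386647799, 'fy': 498.0477386647799, 'cx': 252.64705363042037, 'cy': 189.3300745605687, 'dist_coeffs': array([-0.02139185,  0.        ,  0.        ,  0.        ,  0.        ]), 'T': array([[ 0.00508376, -0.98343633,  0.18118261,  0.33695919],
       [-0.99994996, -0.00343839,  0.00939419,  0.12919324],
       [-0.00861561, -0.18122131, -0.9834046 ,  1.15572513],
       [ 0.        ,  0.        ,  0.        ,  1.        ]])}
```

View pics/side0.png

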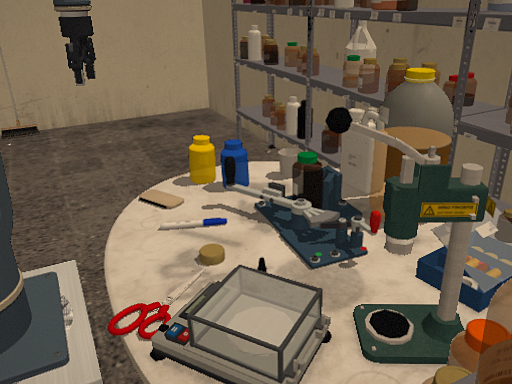

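View pics/top0.png

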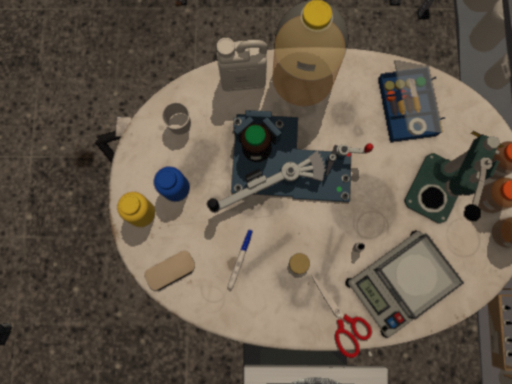

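The top view shows the clamp, with its pivot nut near (290,170), black grip (213,205), red knob (369,148) and green-capped bottle (256,138). The blue and yellow bottles at (171,183) and (135,208) are look-alikes. I'll enlarge it to check.

```bash
cat > h.py <<'E'
import numpy as np,cv2
from station import get_state,get_image,bot
def ray(d,u,v):
    K=np.array([[d['fx'],0,d['cx']],[0,d['fy'],d['cy']],[0,0,1]])
    p=cv2.undistortPoints(np.array([[[u,v]]],float),K,np.array(d['dist_coeffs'],float))[0,0]
    return np.array([p[0],p[1],1.])
def atz(d,u,v,z):
    r=d['T'][:3,:3]@ray(d,u,v);o=d['T'][:3,3];return o+r*(z-o[2])/r[2]
def atd(d,u,v):
    z=d['range_z'][int(round(v)),int(round(u))];return (d['T']@np.r_[ray(d,u,v)*z,1])[:3]
def proj(d,P):
    K=np.array([[d['fx'],0,d['cx']],[0,d['fy'],d['cy']],[0,0,1]])
    Ti=np.linalg.inv(d['T']);return cv2.projectPoints(np.array(P,float).reshape(-1,1,3),cv2.Rodrigues(Ti[:3,:3])[0],Ti[:3,3],K,np.array(d['dist_coeffs'],float))[0][:,0]
def crop(d,x0,y0,x1,y1,s,name):
    im=cv2.resize(d['frame'][y0:y1,x0:x1,::-1],None,fx=s,fy=s,interpolation=cv2.INTER_CUBIC)
    for k in range((x0+9)//10*10,x1,10): cv2.line(im,((k-x0)*s,0),((k-x0)*s,6 if k%50 else 14),(0,255,255),1)
    for k in range((y0+9)//10*10,y1,10): cv2.line(im,(0,(k-y0)*s),(6 if k%50 else 14,(k-y0)*s),(0,255,255),1)
    cv2.imwrite('pics/'+name,im)
E
python3 - <<'E'
from h import *
d=get_image("top");crop(d,195,95,390,230,4,"top1.png")
for n,u,v in(("nut",290,170),("grip",213,205),("knob",369,148),("cap",256,136)):print(n,atd(d,u,v))
s=get_image("side");crop(s,215,130,395,270,4,"side1.png")
E
```

```text
nut [0.5827684  0.05594583 0.06279197]
grip [0.49405544 0.22240307 0.11937882]
knob [ 0.62483548 -0.11523892  0.0979609 ]
cap [0.64302814 0.13242854 0.12599443]
```

View pics/top1.png

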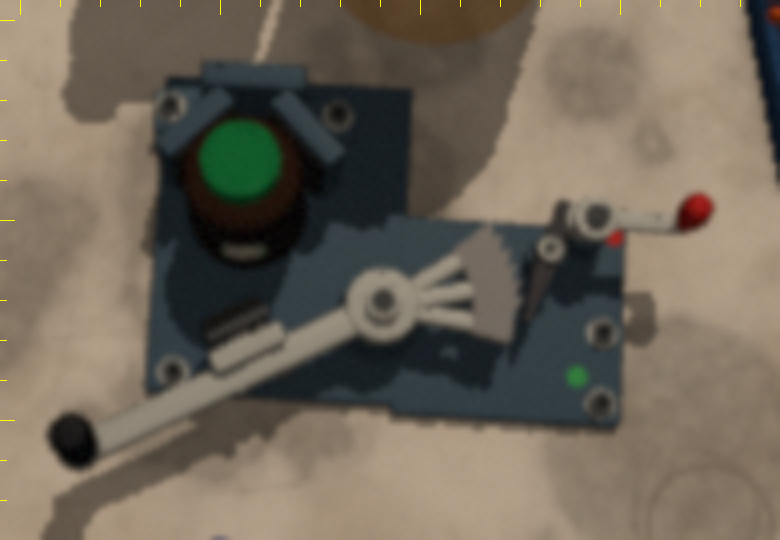

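View pics/side1.png

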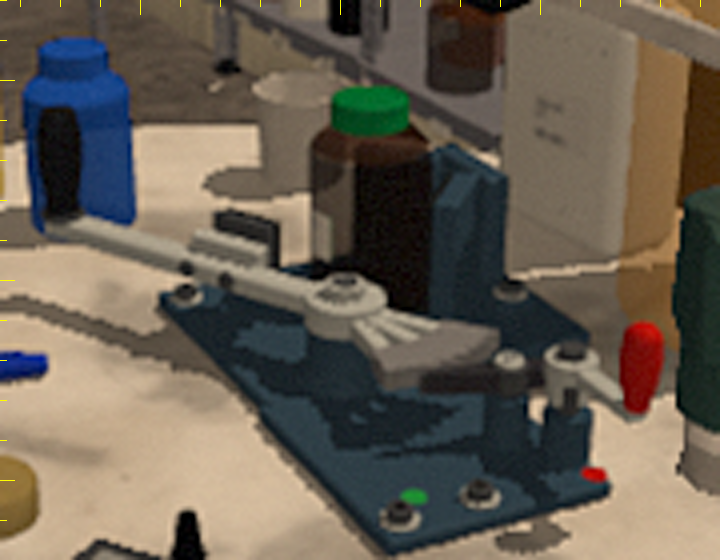

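Run:
```python
from h import *
d=get_image("top")
c=lambda x,y:(195+x/4,95+y/4)
nut=atz(d,*c(383,300),.064);pin=atz(d,*c(597,216),.070);knob=atz(d,*c(697,207),.104);grip=atz(d,*c(70,437),.118);cap=atz(d,*c(240,159),.128)
print(nut,pin,knob,grip,cap)
v=(pin-nut)[:2];th=np.arctan2(v[1],v[0])-np.arctan2(-.118,.056);print("yaw",th,np.hypot(*v),np.hypot(.056,.118))
R=np.array([[np.cos(th),-np.sin(th)],[np.sin(th),np.cos(th)]])
g=R.T@(grip-nut)[:2];print("grip clamp",g,np.hypot(*g),"q",.56-np.arctan2(-g[0],g[1]))
k=R.T@(knob-pin)[:2];print("knob",k,np.hypot(*k))
b=R.T@(cap-nut)[:2];print("bottle",b)
for r in [(.056,-.118,.07),(0,0,.064)]:
    pass
# side check
s=get_image("side")
for n,P in(("nut",nut),("pin",pin),("knob",knob),("grip",grip)):
    print(n,proj(s,P)[0], proj(d,P)[0])
# base plate corners
for p in((620,430),(150,392),(165,80),(411,90)): print(R.T@(atz(d,*c(*p),.01)-nut)[:2])
```

```text
[0.58250222 0.05434451 0.064     ] [ 0.62992662 -0.06595384  0.07      ] [ 0.62600913 -0.11449568  0.104     ] [0.49585936 0.22361365 0.118     ] [0.64520538 0.1345749  0.128     ]
yaw -0.06758605249650085 0.1293088036924856 0.13061393493804557
grip clamp [-0.09787657  0.1630313 ] 0.19015527095736445 q 0.01931987723114026
knob [-0.00063029 -0.04869559] 0.04869966653078321
bottle [0.05714168 0.08428185]
nut [300.30109508 200.47193818] [290.75 170.  ]
pin [356.28460326 216.76350306] [344.25 149.  ]
knob [373.30778979 211.31965693] [369.25 146.75]
grip [227.48087601 157.97901784] [212.5  204.25]
[-0.05515269 -0.1448584 ]
[-0.05221192  0.129604  ]
[0.13849849 0.13585704]
[ 0.14255575 -0.01208664]
```

Run:
```python
from h import *
d=get_image("top")
for n,u,v in(("blue",171,178),("blueEdge",186,190),("yellow",136,203),("carboy",318,14),("carboybody",320,75),("carboybody2",300,95),("jug",243,62),("standhead",488,150),("standball",472,213),("standarm",455,175),("cup",176,108),("dropper",360,247)):print(n,atd(d,u,v).round(3))
r=d['range_z'];H=np.zeros(r.shape)
ys,xs=np.nonzero(r>0)
K=np.array([[d['fx'],0,d['cx']],[0,d['fy'],d['cy']],[0,0,1]])
p=cv2.undistortPoints(np.stack([xs,ys],1).astype(float)[:,None],K,d['dist_coeffs'])[:,0]
P=(np.c_[p,np.ones(len(p))]*r[ys,xs][:,None])@d['T'][:3,:3].T+d['T'][:3,3]
m=(P[:,2]>.14)
for a in np.arange(0.2,1.0,.05):
    for_=[]
    for b in np.arange(.5,-.5,-.05):
        q=(P[:,0]>=a)&(P[:,0]<a+.05)&(P[:,1]<b)&(P[:,1]>=b-.05)
        for_.append("%3d"%(P[q,2].max()*1000) if q.any() else " --")
    print("%.2f"%a,*for_)
```

```text
blue [0.553 0.314 0.116]
blueEdge [0.541 0.292 0.037]
yellow [0.498 0.386 0.117]
carboy [0.827 0.017 0.302]
carboybody [0.757 0.    0.185]
carboybody2 [0.755 0.032 0.076]
jug [0.801 0.161 0.151]
standhead [ 0.583 -0.308  0.241]
standball [ 0.45  -0.229  0.331]
standarm [ 0.581 -0.33   0.023]
cup [0.74  0.323 0.031]
dropper [ 0.411 -0.096  0.058]
0.20 -716 -723  --  --   3   5   5   6   4   5  13  14  41  43  31   4   2  --  --  --
0.25  --  --   2   4   5   6   5   4   6   4   9  37  43  90  90  87   6   4  -1  --
0.30  --   2  12  12   9   5  16   5   5   5   8  39  90  89  89  89  89   5   6  -5
0.35  -5   4  13  13  15   5  17   6  21  24   5  33  90  89  88  90  59   6   5   3
0.40   2   4   6  11   8   3  19  17   5  18   6  68  67  88 334  88   6   5  89   3
0.45   4 119 122   6   4 120  10  12   5   6   4   6   4   4 335 309  16  84  97   3
0.50   4 119 120 120  95 121  62  66  14  15  15  20   5   9 233 301 270 120 120   3
0.55   4   5  97 120  99   5  73  74  66  66  56  19   6   4  18 286 269  97 116   1
0.60   4   4   4   6   4   4 127 131  56  55  61  73 108   5   6 242 262  95 120  --
0.65   3   5   4  67  69   5 127 130  83  14   6   5   5 101 106  74  39   4   5   5
0.70 -20   5  68  68  69   5  81  84  79  17   7   6   5 105 101  71  50   6   7   4
0.75  --   2   4   5   4 162 164 146 270 293 274 198   8 107 100  67   6   7   5  --
0.80  --  --   3   5   7 191 197 197 280 309 308 230   6 103  94  66   6   4  -3  --
0.85  --  --  --  --   5   8  --   5 273 306 269   6   5   5   5   3   2  --  --  --
0.90  --  --  --  --  --  --  --  -1   1  --  --   0   1   0  --  --  --  --  --  --
0.95  --  --  --  --  --  --  --  --  --  --  --  --  --  --  --  --  --  --  --  --
```

Emit:
jog_arm(xyz=[[-24,-20.5,0],[-24,-20.5,0],[-24,-20.5,0],[-24,-20.5,0],[-24,-20.5,0],[-24,-20.5,0],[-24,-20.5,0],[-24,-20.5,0],[-24,-20.5,0],[-24,-20.5,0],[-24,-20.5,0],[-24,-20.5,0],[-24,-20.5,0],[-24,-20.5,0],[-24,-20.5,0],[-24,-20.5,0],[-24,-20.5,0],[-24,-20.5,0],[-24,-20.5,0],[-24,-20.5,0]], rot=[[0,0,0],[0,0,0],[0,0,0],[0,0,0],[0,0,0],[0,0,0],[0,0,0],[0,0,0],[0,0,0],[0,0,0],[0,0,0],[0,0,0],[0,0,0],[0,0,0],[0,0,0],[0,0,0],[0,0,0],[0,0,0],[0,0,0],[0,0,0]], claw=[0,0,0,0,0,0,0,0,0,0,0,0,0,0,0,0,0,0,0,0])

```text
time_s: 2.02
eef_pos: [0.5463, 0.0504, 0.2315]
orientation: [3.141, 0.0, 2.732]
force: [0.5, 0.7, 0.6]
width: 0.0427
```

Emit:
jog_arm(xyz=[[0,0,0],[0,0,0],[0,0,0],[0,0,0],[0,0,0],[0,0,0],[0,0,0],[0,0,0],[0,0,0],[0,0,0],[-26,15,0],[-26,15,0],[-26,15,0],[-26,15,0],[-26,15,0],[-26,15,0],[0,0,0],[0,0,0]], rot=[[0,0,0.123],[0,0,0.123],[0,0,0.123],[0,0,0.123],[0,0,0.123],[0,0,0.123],[0,0,0.123],[0,0,0.123],[0,0,0.123],[0,0,0.123],[0,0,0],[0,0,0],[0,0,0],[0,0,0],[0,0,0],[0,0,0],[0,0,0],[0,0,0]], claw=[0,0,0,0,0,0,0,0,0,0,0,0,0,0,0,0,0,0])

```text
time_s: 3.52
eef_pos: [0.6249, -0.1121, 0.231]
orientation: [-3.141, 0.001, 1.499]
force: [-0.4, 0.1, 0.4]
width: 0.0428
```

Run:
```python
from h import *
s=get_image("side");crop(s,250,60,450,270,3,"side2.png");print(get_state()['eef_pos'],get_state()['orientation'])
```

```text
[ 0.62465753 -0.11027801  0.23097537] [-3.14097976e+00 -2.57702638e-04  1.50065435e+00]
```

View pics/side2.png

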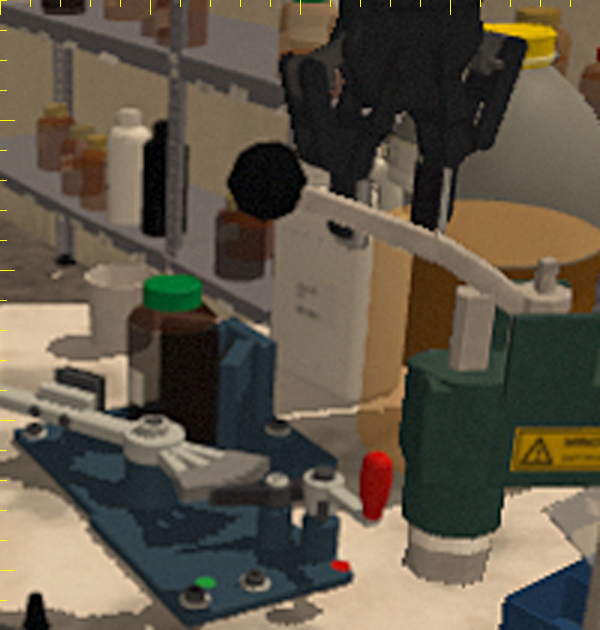

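Emit:
jog_arm(xyz=[[-5,2,20],[0,0,25],[0,0,25],[0,0,25],[0,0,15],[0,0,5],[0,0,0],[0,0,0]], rot=[[0,0,0],[0,0,0],[0,0,0],[0,0,0],[0,0,0],[0,0,0],[0,0,0],[0,0,0]], claw=[0,0,0,0,0,0,0,0])

```text
time_s: 4.23
eef_pos: [0.6269, -0.1144, 0.1171]
orientation: [3.141, -0.0, 1.503]
force: [-0.3, 0.8, -0.6]
width: 0.043
```

Run:
```python
from h import *
s=get_image("side");crop(s,300,100,430,250,4,"side3.png");print(get_state()['eef_pos'],get_state()['orientation'])
s=get_image("top");crop(s,300,90,430,210,5,"top3.png")
```

```text
[ 0.62721945 -0.1147196   0.11758949] [ 3.13983121e+00 -4.54436440e-05  1.50254329e+00]
```

View pics/side3.png

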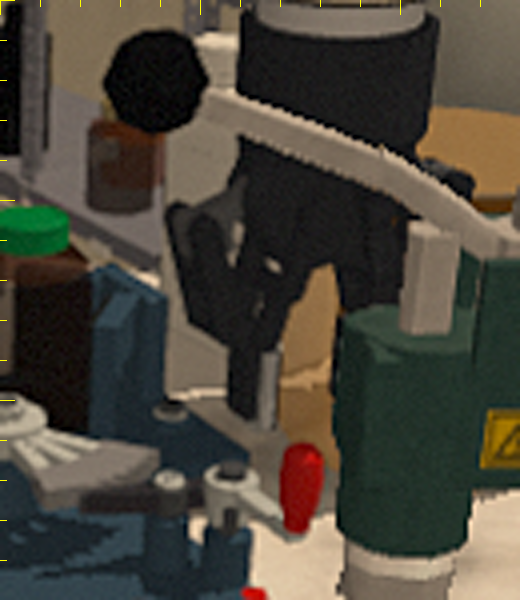

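View pics/top3.png

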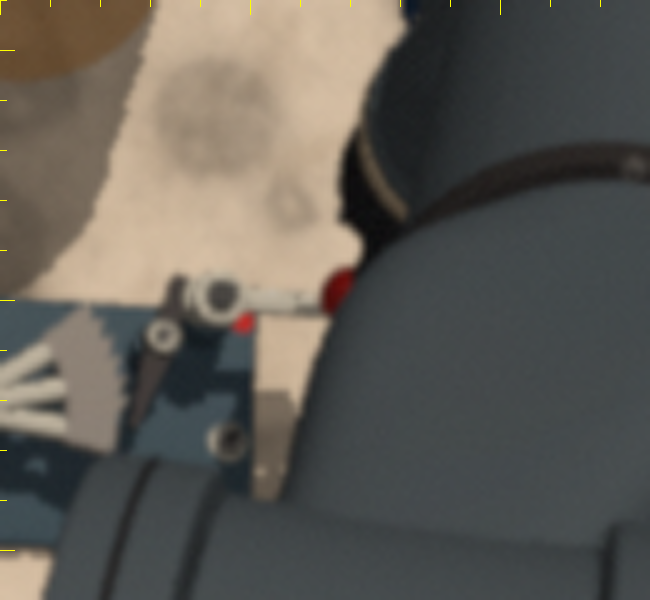

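Run:
```python
from h import *
s=get_image("side")
for P in([.6272,-.1147,.1176],[.6272,-.1147,.104],[.6272-.0214,-.1147,.124],[.6272+.0214,-.1147,.124],[.626,-.1145,.104]): print(P,(proj(s,P)[0]-[300,100])*4)
```

```text
[0.6272, -0.1147, 0.1176] [298.2750386  416.58525689]
[0.6272, -0.1147, 0.104] [295.73866625 444.85957702]
[0.6058, -0.1147, 0.124] [259.24118575 413.84206748]
[0.6486, -0.1147, 0.124] [338.88838036 392.66833886]
[0.626, -0.1145, 0.104] [293.22088454 445.28728283]
```

Emit:
jog_arm(xyz=[[0,0,15],[0,0,15],[0,0,12],[0,0,5],[0,0,0],[0,0,0]], rot=[[0,0,0],[0,0,0],[0,0,0],[0,0,0],[0,0,0],[0,0,0]], claw=[0,0,0,0,0,-0.2])

```text
time_s: 4.88
eef_pos: [0.6267, -0.1153, 0.0696]
orientation: [3.141, 0.0, 1.502]
force: [0.7, 0.4, 0.3]
width: 0.0342
```

Run:
```python
from h import *
s=get_image("side");crop(s,300,100,430,250,4,"side4.png");st=get_state();print(st['eef_pos'],st['orientation'],st['force'],st['width'],st['qpos'])
```

```text
[ 0.62691202 -0.11537863  0.06998631] [3.14075547e+00 2.00801505e-04 1.50160670e+00] [0.17528925 0.2070762  0.26682526] 0.03429294525620474 [-0.10905833  0.72143525  0.36528884  1.72628446 -0.35018866  0.75785634
  0.36049529]
```

View pics/side4.png

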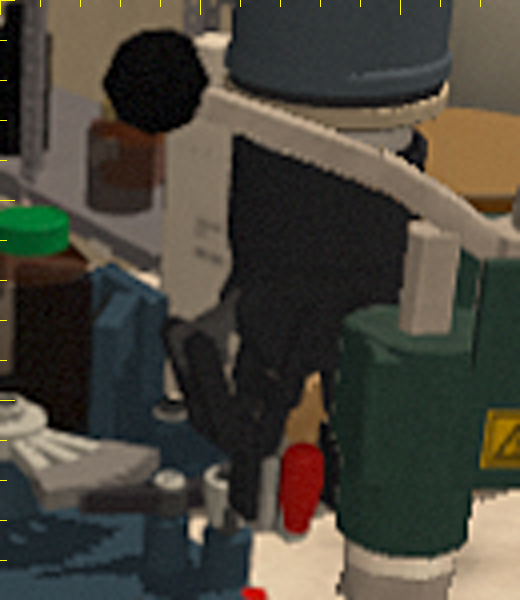

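Emit:
jog_arm(xyz=[[0,0,0],[0,0,0],[0.25,-5,0],[0.25,-5,0],[0.25,-5,0],[0.25,-5,0],[0.25,-5,0],[0.25,-5,0],[0.25,-5,0]], rot=[[0,0,0],[0,0,0],[0,0,0.1],[0,0,0.1],[0,0,0.1],[0,0,0.1],[0,0,0.1],[0,0,0.1],[0,0,0.1]], claw=[-0.4,-0.4,-0.4,-0.4,-0.4,-0.4,-0.4,-0.4,-0.4])

```text
time_s: 5.68
eef_pos: [0.5966, -0.1013, 0.0702]
orientation: [3.139, -0.002, 0.797]
force: [3.5, -0.6, -0.9]
width: 0.0255
```

Run:
```python
from h import *
s=get_image("side");crop(s,290,100,430,250,4,"side5.png");st=get_state();print(st['eef_pos'],st['orientation'],st['force'],st['width'],st['qpos'])
p=st['eef_pos'][:2]-[.630,-.066];print(np.hypot(*p),np.arctan2(-p[0],-p[1])-.067)
```

```text
[ 0.59570851 -0.1003536   0.0699607 ] [ 3.14018717e+00 -1.55766828e-03  7.90704445e-01] [ 0.54580978 -1.55971559  1.29791249] 0.02575693151359463 [-0.25007622  0.72661105  0.56446183  1.82337608 -0.54900999  0.75044442
 -0.16820855]
0.04853943308908676 0.7174933208897945
```

View pics/side5.png

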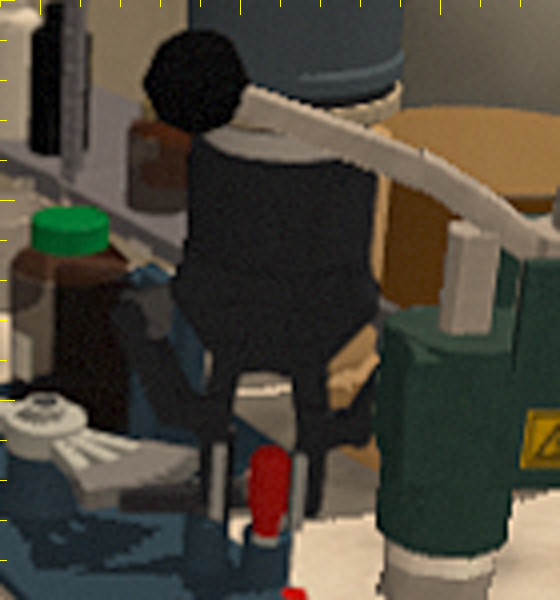

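Emit:
jog_arm(xyz=[[0.25,-5,0],[0.25,-5,0],[0.25,-5,0],[0.25,-5,0],[0.25,-5,0],[0.25,-5,0],[0.25,-5,0],[0.25,-5,0],[0,-3,0],[0,0,0],[0,0,0]], rot=[[0,0,0.1],[0,0,0.1],[0,0,0.1],[0,0,0.1],[0,0,0.1],[0,0,0.1],[0,0,0.1],[0,0,0.1],[0,0,0.05],[0,0,0],[0,0,0]], claw=[-0.4,-0.4,-0.4,-0.4,-0.4,-0.4,-0.4,-0.4,-0.4,-0.4,-0.4])

```text
time_s: 6.65
eef_pos: [0.5799, -0.0622, 0.0694]
orientation: [3.142, 0.0, -0.044]
force: [0.6, 0.4, 0.2]
width: 0.0255
```

Run:
```python
from h import *
s=get_image("side");crop(s,260,100,400,250,4,"side6.png");st=get_state();print(st['eef_pos'],st['orientation'],st['force'],st['width'],st['qpos'])
p=st['eef_pos'][:2]-[.630,-.066];print(np.hypot(*p),np.arctan2(-p[0],-p[1])-.067)
```

```text
[ 0.5797905  -0.06217943  0.06936554] [-3.14127559e+00  3.10174512e-04 -4.47004107e-02] [ 0.21725083  0.38956991 -0.51871429] 0.025267064267514613 [-0.44296532  0.78485087  0.80241476  1.8818773  -0.77085267  0.81782554
 -0.84008518]
0.050354644814992855 1.5797425469245232
```

View pics/side6.png

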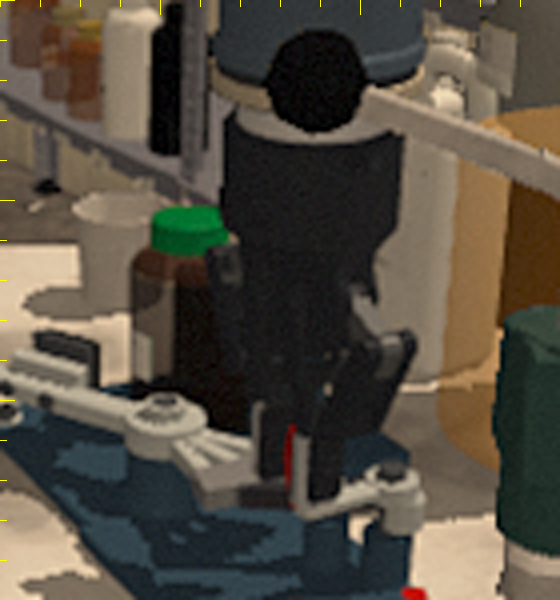

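Emit:
jog_arm(xyz=[[0,-2,0],[0,-2,0],[0,-1,0],[0,0,0]], rot=[[0,0,0],[0,0,0],[0,0,0],[0,0,0]], claw=[-0.4,-0.4,-0.4,-0.4])

```text
time_s: 7.03
eef_pos: [0.5796, -0.0583, 0.0693]
orientation: [3.14, 0.001, -0.048]
force: [-2.2, -4.3, -0.1]
width: 0.0256
```

Emit:
jog_arm(xyz=[[0,4,0],[0,0,-15],[0,0,-25],[0,0,-30],[0,0,-35],[0,0,-30],[0,0,0],[0,0,0],[0,0,0],[0,0,0],[0,0,0],[0,0,0],[0,0,0],[0,0,0],[0,0,0],[0,0,0],[0,0,0],[0,0,0],[0,0,0],[0,0,0]], rot=[[0,0,0],[0,0,0],[0,0,0],[0,0,0],[0,0,-0.12],[0,0,-0.12],[0,0,-0.12],[0,0,-0.12],[0,0,-0.12],[0,0,-0.12],[0,0,-0.12],[0,0,-0.12],[0,0,-0.12],[0,0,-0.12],[0,0,-0.12],[0,0,-0.12],[0,0,-0.12],[0,0,-0.12],[0,0,-0.12],[0,0,0]], claw=[-0.4,-0.4,-0.4,-0.4,1,1,1,1,1,1,1,1,1,1,1,1,1,1,1,1])

```text
time_s: 8.7
eef_pos: [0.5799, -0.0612, 0.2046]
orientation: [3.141, -0.001, 1.758]
force: [0.2, 0.4, -0.2]
width: 0.0857
```

Run:
```python
from h import *
s=get_image("side");crop(s,215,130,395,270,4,"side7.png");st=get_state();print(st['eef_pos'],st['orientation'],st['qpos'],st['width'])
y=st['orientation'][2];d=np.array([.496,.224])-st['eef_pos'][:2]
print("tool x,y",d@[np.cos(y),np.sin(y)],d@[np.sin(y),-np.cos(y)])
```

```text
[ 0.57994727 -0.06121914  0.20448864] [ 3.14111585e+00 -8.27599668e-04  1.75029589e+00] [-0.25670579  0.49749725  0.43570118  1.73591228 -0.24907463  0.9627644
  0.4553766 ] 0.08552892628680099
tool x,y 0.2956242843606945 -0.03167628176596192
```

View pics/side7.png

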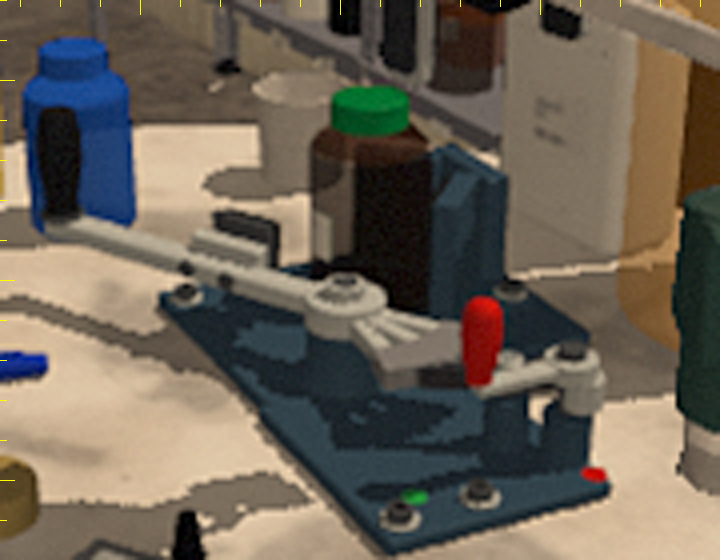

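Run:
```python
from h import *
s=get_image("side")
for a in (1.3,1.45,1.57,1.7):
    t=a+.0676
    print(a,proj(s,[.630-.05*np.sin(t),-.066-.05*np.cos(t),.104])[0])
```

```text
1.3 [338.6026579  208.24756484]
1.45 [335.67009628 206.716286  ]
1.57 [333.7137654 205.3985502]
1.7 [332.01498865 203.90504422]
```

Emit:
jog_arm(xyz=[[15,-2,0],[30,-3,0],[30,-3,0],[30,-3,0],[30,-3,0],[30,-3,0],[30,-3,0],[30,-3,0],[30,-3,0],[30,-3,0],[10,-2,0],[0,0,0],[0,0,0]], rot=[[0,0,0],[0,0,0],[0,0,0],[0,0,0],[0,0,0],[0,0,0],[0,0,0],[0,0,0],[0,0,0],[0,0,0],[0,0,0],[0,0,0],[0,0,0]], claw=[1,1,1,1,1,1,1,1,1,1,1,1,1])

```text
time_s: 9.88
eef_pos: [0.4962, 0.2233, 0.2042]
orientation: [-3.141, 0.001, 1.751]
force: [0.5, -0.1, 0.1]
width: 0.0857
```

Run:
```python
from h import *
s=get_image("side");crop(s,170,60,330,210,4,"side8.png");st=get_state();print(st['eef_pos'],st['orientation'],st['qpos'],st['width'])
y=st['orientation'][2];d=np.array([.496,.224])-st['eef_pos'][:2]
print("tool x,y",d@[np.cos(y),np.sin(y)],d@[np.sin(y),-np.cos(y)])
```

```text
[0.49663987 0.22226745 0.20434829] [3.14145367e+00 7.90958629e-04 1.74934145e+00] [-0.80482022  0.44072594  0.43652927  1.83373573 -0.22825615  0.91669883
 -0.08655583] 0.08565012658356008
tool x,y 0.0018186486546938757 -0.000322000859285867
```

View pics/side8.png

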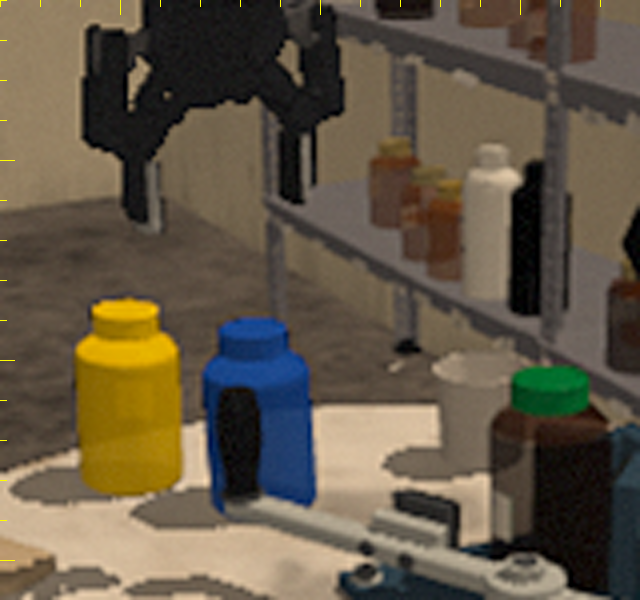

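Emit:
jog_arm(xyz=[[1.5,0,20],[0,0,25],[0,0,15],[0,0,0],[0,0,0]], rot=[[0,0,0],[0,0,0],[0,0,0],[0,0,0],[0,0,0]], claw=[1,1,1,1,1])

```text
time_s: 10.35
eef_pos: [0.4964, 0.223, 0.1442]
orientation: [-3.141, 0.001, 1.748]
force: [-0.0, 0.4, 0.6]
width: 0.0858
```

Run:
```python
from h import *
s=get_image("side");crop(s,170,60,330,210,4,"side9.png");st=get_state();print(st['eef_pos'])
print((proj(s,[.496,.224,.118])[0]-[170,60])*4)
e=st['eef_pos'];print((proj(s,[e[0]+.042,e[1]+.008,e[2]+.013])[0]-[170,60])*4,(proj(s,[e[0]-.042,e[1]-.008,e[2]+.013])[0]-[170,60])*4)
s=get_image("top");crop(s,150,120,300,260,5,"top9.png")
```

```text
[0.49687003 0.2235534  0.1449915 ]
[229.88709131 391.66287472]
[291.63096847 307.13996865] [161.07117535 339.39008399]
```

View pics/side9.png

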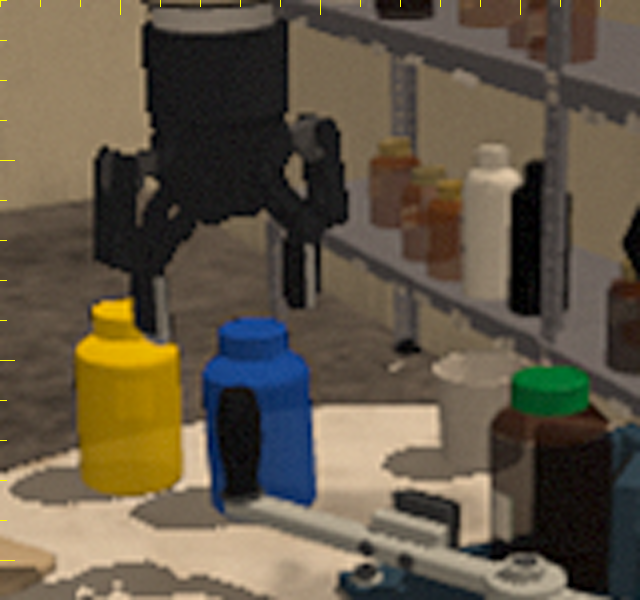

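View pics/top9.png

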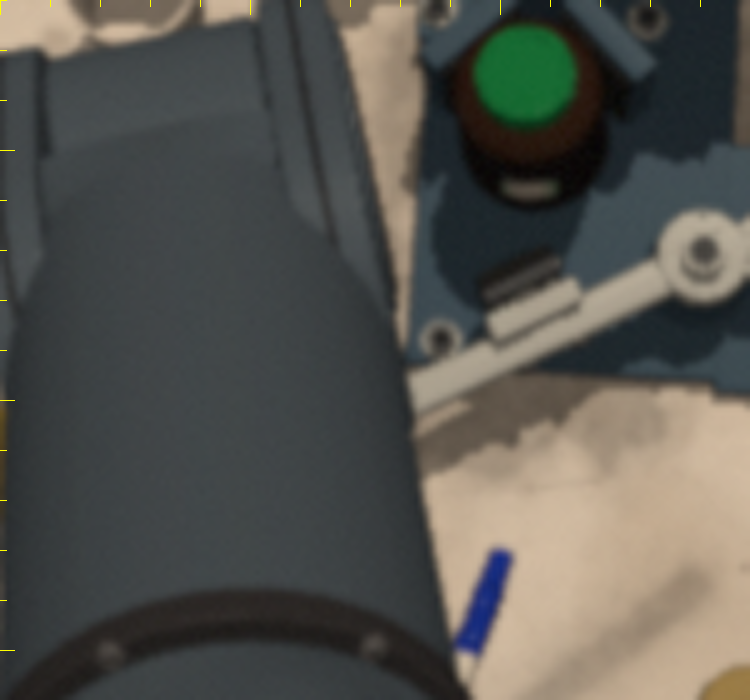

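Emit:
jog_arm(xyz=[[0,0,20],[0,0,22],[0,0,20],[0,0,10],[0,0,3],[0,0,0]], rot=[[0,0,0],[0,0,0],[0,0,0],[0,0,0],[0,0,0],[0,0,0]], claw=[1,1,1,1,1,1])

```text
time_s: 10.95
eef_pos: [0.4964, 0.2246, 0.0696]
orientation: [3.142, 0.0, 1.751]
force: [-0.5, -0.2, 0.1]
width: 0.0854
```

Run:
```python
from h import *
s=get_image("side");crop(s,170,60,330,210,4,"side10.png");st=get_state();print(st['eef_pos'],st['force'])
```

```text
[0.49671215 0.22477164 0.07014655] [-0.42211974  0.39303741 -0.02736222]
```

View pics/side10.png

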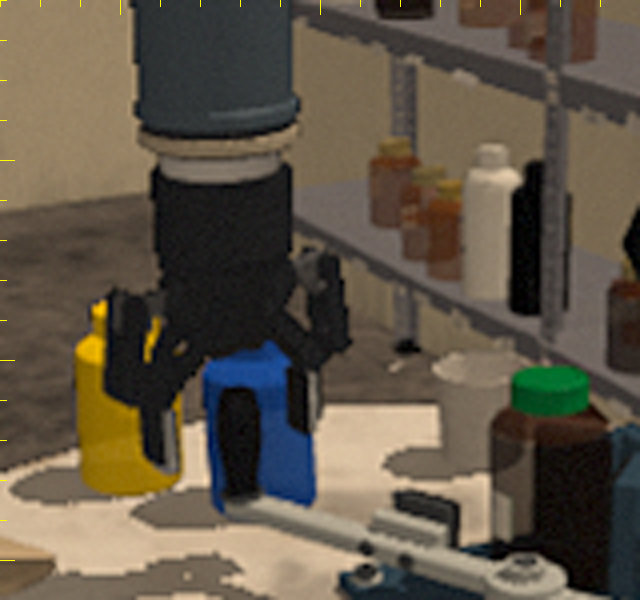

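Grip stands between the open fingers; the left pad is at crop x≈178, the grip at 240 and the right pad at about 290. Closing slowly.

Emit:
jog_arm(xyz=[[0,0,0],[0,0,0],[0,0,0],[0,0,0],[0,0,0],[0,0,0],[0,0,0],[0,0,0],[0,0,0]], rot=[[0,0,0],[0,0,0],[0,0,0],[0,0,0],[0,0,0],[0,0,0],[0,0,0],[0,0,0],[0,0,0]], claw=[0.5,0.2,0,-0.15,-0.3,-0.5,-1,-1,-1])

```text
time_s: 11.75
eef_pos: [0.4972, 0.2249, 0.07]
orientation: [3.139, -0.0, 1.751]
force: [1.0, -0.2, 6.5]
width: 0.0246
```

Run:
```python
from h import *
s=get_image("side");crop(s,170,60,330,210,4,"side11.png");st=get_state();print(st['eef_pos'],st['force'],st['width'])
```

```text
[0.49721458 0.22495014 0.07005575] [ 1.54727635 -0.42246414  6.43533132] 0.02452965587114233
```

View pics/side11.png

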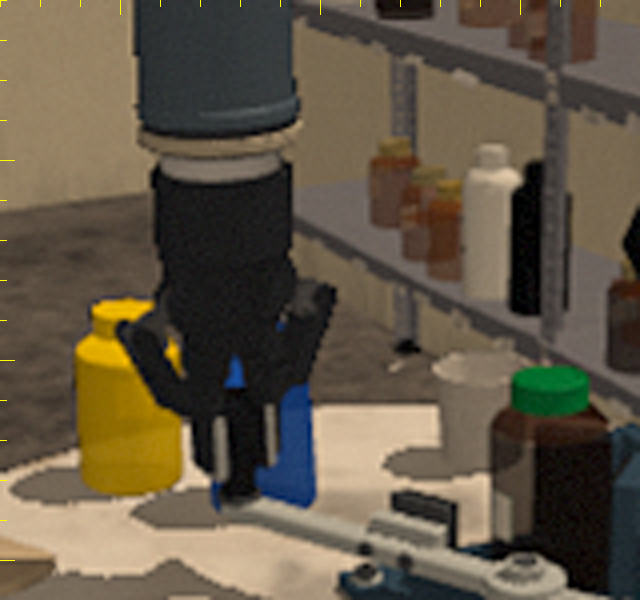

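```bash
cat >> h.py <<'E'
C=np.array([.5825,.0543]);TH=-.0676
def qof(p):
    v=p[:2]-C;return np.pi/2+.56-(np.arctan2(v[1],v[0])-TH),np.hypot(*v)
E
python3 - <<'E'
from h import *
st=get_state();p=st['eef_pos'][:2];q,r=qof(p);print(q,r)
psi=1.751;X=np.array([np.cos(psi),np.sin(psi)]);Y=np.array([np.sin(psi),-np.cos(psi)])
f=lambda q:C+r*np.array([np.cos(np.pi/2+.56-q+TH),np.sin(np.pi/2+.56-q+TH)])
for i in range(30):
    d=(f(q+.02*(i+1))-f(q+.02*i))*1000;print("%.3f"%(q+.02*(i+1)),(d@X).round(2),(d@Y).round(2))
E
```

```text
0.028938277913195698 0.19077492362785525
0.049 1.03 3.67
0.069 0.96 3.69
0.089 0.88 3.71
0.109 0.81 3.73
0.129 0.73 3.74
0.149 0.66 3.76
0.169 0.58 3.77
0.189 0.51 3.78
0.209 0.43 3.79
0.229 0.36 3.8
0.249 0.28 3.81
0.269 0.2 3.81
0.289 0.13 3.81
0.309 0.05 3.82
0.329 -0.03 3.82
0.349 -0.1 3.81
0.369 -0.18 3.81
0.389 -0.25 3.81
0.409 -0.33 3.8
0.429 -0.41 3.79
0.449 -0.48 3.78
0.469 -0.56 3.77
0.489 -0.63 3.76
0.509 -0.71 3.75
0.529 -0.78 3.73
0.549 -0.86 3.72
0.569 -0.93 3.7
0.589 -1.01 3.68
0.609 -1.08 3.66
0.629 -1.15 3.64
```

Emit:
jog_arm(xyz=[[1,3.7,0],[1,3.7,0],[0.9,3.7,0],[0.8,3.7,0],[0.7,3.7,0],[0,0,0]], rot=[[0,0,0],[0,0,0],[0,0,0],[0,0,0],[0,0,0],[0,0,0]], claw=[-1,-1,-1,-1,-1,-1])

```text
time_s: 12.3
eef_pos: [0.5133, 0.2322, 0.07]
orientation: [-3.141, -0.0, 1.751]
force: [-2.3, -2.0, 9.9]
width: 0.0245
```

Run:
```python
from h import *
st=get_state();print(qof(st['eef_pos']),st['force'],st['eef_pos'],st['width'])
```

```text
(np.float64(0.12168074716568711), np.float64(0.19090471710292936)) [-2.29945005 -2.04337355  9.86429043] [0.51333791 0.23223599 0.06998963] 0.024451869086762515
```

Emit:
jog_arm(xyz=[[0.7,3.7,0],[0.6,3.8,0]], rot=[[0,0,0],[0,0,0]], claw=[-1,-1])

```text
time_s: 12.47
eef_pos: [0.5189, 0.2343, 0.0699]
orientation: [-3.138, 0.0, 1.751]
force: [-9.3, -3.3, 15.8]
width: 0.0247
```

Emit:
jog_arm(xyz=[[0.3,1.9,0]], rot=[[0,0,0]], claw=[-1])

```text
time_s: 12.55
eef_pos: [0.5207, 0.235, 0.0699]
orientation: [-3.138, 0.0, 1.752]
force: [-10.9, -4.7, 16.9]
width: 0.0244
```

Emit:
jog_arm(xyz=[[0.2,1.9,0]], rot=[[0,0,0]], claw=[-1])

```text
time_s: 12.63
eef_pos: [0.5224, 0.2356, 0.0699]
orientation: [-3.138, -0.0, 1.752]
force: [-9.7, -2.7, 14.8]
width: 0.0244
```

Emit:
jog_arm(xyz=[[0.2,1.9,0]], rot=[[0,0,0]], claw=[-1])

```text
time_s: 12.72
eef_pos: [0.525, 0.2365, 0.07]
orientation: [-3.14, -0.0, 1.752]
force: [6.1, 4.5, 5.9]
width: 0.024
```

Emit:
jog_arm(xyz=[[0.2,1.9,0]], rot=[[0,0,0]], claw=[-1])

```text
time_s: 12.8
eef_pos: [0.5279, 0.2374, 0.07]
orientation: [3.141, -0.0, 1.752]
force: [-4.6, -0.7, 11.0]
width: 0.0249
```

Emit:
jog_arm(xyz=[[0.2,1.9,0]], rot=[[0,0,0]], claw=[-1])

```text
time_s: 12.88
eef_pos: [0.529, 0.2377, 0.07]
orientation: [-3.14, -0.0, 1.752]
force: [-6.1, -1.7, 12.9]
width: 0.0243
```

Run:
```python
from h import *
st=get_state();print(qof(st['eef_pos']),st['force'],st['eef_pos'],st['width'])
```

```text
(np.float64(0.20858784775899153), np.float64(0.19107209675352083)) [-6.10657022 -1.68835959 12.87661201] [0.5289965  0.23772825 0.06996308] 0.024341297234282685
```

Emit:
jog_arm(xyz=[[0.3,3.8,0],[0.3,3.8,0],[0.2,3.8,0]], rot=[[0,0,0],[0,0,0],[0,0,0]], claw=[-1,-1,-1])

```text
time_s: 13.13
eef_pos: [0.5392, 0.2405, 0.0699]
orientation: [-3.138, -0.0, 1.752]
force: [-8.9, -3.6, 15.3]
width: 0.0243
```

Emit:
jog_arm(xyz=[[0.1,1.9,0]], rot=[[0,0,0]], claw=[-1])

```text
time_s: 13.22
eef_pos: [0.541, 0.241, 0.0699]
orientation: [-3.138, -0.001, 1.752]
force: [-7.2, -0.5, 14.6]
width: 0.0242
```

Emit:
jog_arm(xyz=[[0.1,1.9,0]], rot=[[0,0,0]], claw=[-1])

```text
time_s: 13.3
eef_pos: [0.5432, 0.2414, 0.07]
orientation: [-3.139, -0.001, 1.752]
force: [-6.0, -1.2, 12.2]
width: 0.0243
```

Emit:
jog_arm(xyz=[[0.1,1.9,0]], rot=[[0,0,0]], claw=[-1])

```text
time_s: 13.38
eef_pos: [0.5453, 0.2419, 0.07]
orientation: [-3.14, -0.0, 1.752]
force: [-5.3, -1.2, 10.9]
width: 0.0241
```

Emit:
jog_arm(xyz=[[0.1,1.9,0]], rot=[[0,0,0]], claw=[-1])

```text
time_s: 13.47
eef_pos: [0.5475, 0.2424, 0.07]
orientation: [-3.14, -0.0, 1.752]
force: [-5.4, -1.9, 10.0]
width: 0.0242
```

Run:
```python
from h import *
st=get_state();print(qof(st['eef_pos']),st['force'],st['eef_pos'],st['width'])
```

```text
(np.float64(0.30856724641815747), np.float64(0.1913144265828103)) [-5.40407923 -1.86080958  9.99993177] [0.5475279  0.24239083 0.07002263] 0.02417471888887353
```

Emit:
jog_arm(xyz=[[0,1.9,0]], rot=[[0,0,0]], claw=[-1])

```text
time_s: 13.55
eef_pos: [0.5499, 0.2428, 0.07]
orientation: [-3.141, -0.0, 1.752]
force: [-6.0, -1.6, 10.6]
width: 0.0241
```

Emit:
jog_arm(xyz=[[0,1.9,0]], rot=[[0,0,0]], claw=[-1])

```text
time_s: 13.63
eef_pos: [0.5508, 0.243, 0.07]
orientation: [-3.139, -0.0, 1.752]
force: [-7.9, -2.9, 15.1]
width: 0.0247
```

Emit:
jog_arm(xyz=[[0,1.9,0]], rot=[[0,0,0]], claw=[-1])

```text
time_s: 13.72
eef_pos: [0.5522, 0.2432, 0.0699]
orientation: [-3.138, -0.0, 1.752]
force: [-10.2, -2.8, 15.3]
width: 0.0246
```

Run:
```python
from h import *
st=get_state();print(qof(st['eef_pos']),st['force'],st['eef_pos'],st['width'])
for p in [(.5224,.2356),(.525,.2365),(.541,.241),(.5432,.2414)]:print(qof(np.array(p)))
s=get_image("side");crop(s,200,100,380,250,4,"side12.png")
s=get_image("top");crop(s,195,95,390,230,4,"top12.png")
```

```text
(np.float64(0.3332207545560748), np.float64(0.1913171666577256)) [-10.19594608  -2.75261228  15.30004907] [0.55217472 0.24319848 0.0699253 ] 0.024582159352320495
(np.float64(0.17230507322968025), np.float64(0.19100183245194274))
(np.float64(0.18670501006833007), np.float64(0.191057818473885))
(np.float64(0.2736743422790142), np.float64(0.19125673844338137))
(np.float64(0.2853617353333795), np.float64(0.19118289672457628))
```

View pics/top12.png

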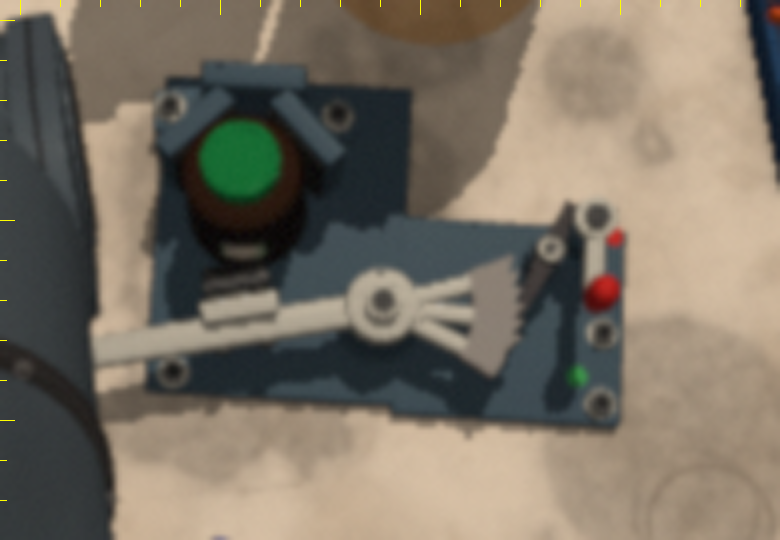

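View pics/side12.png

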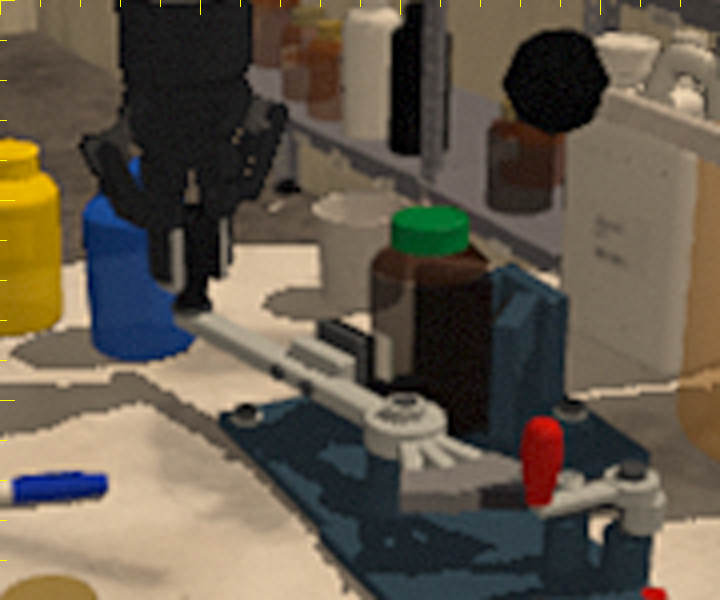

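Run:
```python
from h import *
d=get_image("top");print(get_state()['force'],get_state()['eef_pos'])
def ang(c1,c2,z=.05):
    a,b=[atz(d,195+x/4,95+y/4,z)[:2] for x,y in(c1,c2)]
    v=a-b;return np.pi/2+.56-(np.arctan2(v[1],v[0])-TH)
nut=proj(d,[C[0],C[1],.05])[0];n=((nut[0]-195)*4,(nut[1]-95)*4);print(n)
print("before",ang((110,438),n),"now",ang((97,349),n))
im=cv2.imread('pics/top12.png');cv2.imwrite('pics/z12.png',cv2.resize(im[180:400,80:560],None,fx=1.6,fy=1.6))
im=cv2.imread('pics/top1.png');cv2.imwrite('pics/z1.png',cv2.resize(im[240:480,40:420],None,fx=2,fy=2))
```

```text
[-4.32501814 -1.00161971 10.31200852] [0.55325262 0.24335917 0.07000067]
(np.float64(381.4368608815639), np.float64(305.4122688515704))
before 0.027667809848447966 now 0.3338082116805179
```

View pics/z12.png

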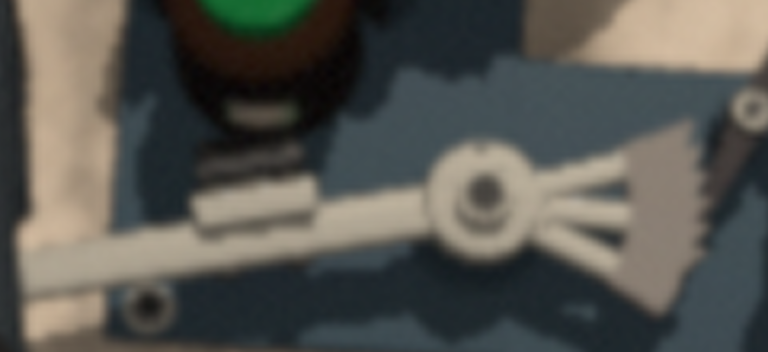

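View pics/z1.png

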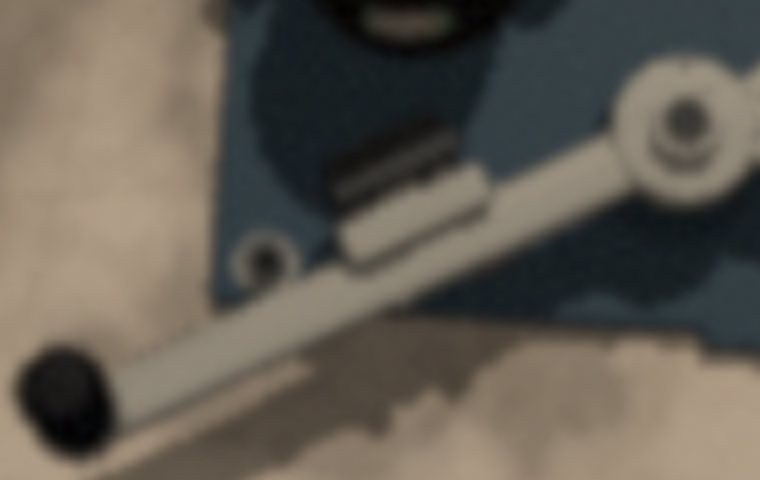

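Emit:
jog_arm(xyz=[[0,-2,0],[0,0,0]], rot=[[0,0,0],[0,0,0]], claw=[-1,-1])

```text
time_s: 14.03
eef_pos: [0.5521, 0.2432, 0.0701]
orientation: [3.141, -0.0, 1.752]
force: [-0.5, -0.9, 7.9]
width: 0.0245
```

Emit:
jog_arm(xyz=[[0,-2,0],[0,0,0]], rot=[[0,0,0],[0,0,0]], claw=[-1,-1])

```text
time_s: 14.2
eef_pos: [0.5499, 0.2428, 0.07]
orientation: [3.141, -0.0, 1.752]
force: [-3.0, -2.1, 9.6]
width: 0.0244
```

Emit:
jog_arm(xyz=[[0,-2,0],[0,0,0]], rot=[[0,0,0],[0,0,0]], claw=[-1,-1])

```text
time_s: 14.37
eef_pos: [0.5485, 0.2425, 0.0701]
orientation: [3.14, -0.0, 1.752]
force: [0.5, -0.7, 6.2]
width: 0.0242
```

Emit:
jog_arm(xyz=[[0,-2,0],[0,0,0]], rot=[[0,0,0],[0,0,0]], claw=[-1,-1])

```text
time_s: 14.53
eef_pos: [0.5475, 0.2424, 0.0701]
orientation: [3.138, -0.0, 1.752]
force: [5.6, 1.1, 4.5]
width: 0.024
```

Emit:
jog_arm(xyz=[[0,-2,0],[0,0,0]], rot=[[0,0,0],[0,0,0]], claw=[-1,-1])

```text
time_s: 14.7
eef_pos: [0.5461, 0.2421, 0.0701]
orientation: [3.137, -0.0, 1.752]
force: [7.0, 1.1, 2.9]
width: 0.0243
```

Emit:
jog_arm(xyz=[[0.1,3.8,0],[0,3.8,0],[0,3.8,0],[-0.1,3.8,0],[-0.2,3.8,0],[-0.2,3.8,0],[0,0,0]], rot=[[0,0,0],[0,0,0],[0,0,0],[0,0,0],[0,0,0],[0,0,0],[0,0,0]], claw=[-1,-1,-1,-1,-1,-1,-1])

```text
time_s: 15.28
eef_pos: [0.565, 0.245, 0.0699]
orientation: [-3.138, -0.0, 1.752]
force: [-7.1, -2.7, 16.3]
width: 0.0244
```

Emit:
jog_arm(xyz=[[-0.1,1.9,0],[0,0,0]], rot=[[0,0,0],[0,0,0]], claw=[-1,-1])

```text
time_s: 15.45
eef_pos: [0.567, 0.2451, 0.0699]
orientation: [-3.139, -0.0, 1.752]
force: [-4.3, -2.1, 13.1]
width: 0.0246
```

Emit:
jog_arm(xyz=[[-0.2,1.9,0],[0,0,0]], rot=[[0,0,0],[0,0,0]], claw=[-1,-1])

```text
time_s: 15.62
eef_pos: [0.5685, 0.2453, 0.0699]
orientation: [-3.138, -0.0, 1.752]
force: [-8.5, -1.9, 16.4]
width: 0.0239
```

Emit:
jog_arm(xyz=[[-0.2,1.9,0],[0,0,0]], rot=[[0,0,0],[0,0,0]], claw=[-1,-1])

```text
time_s: 15.78
eef_pos: [0.5719, 0.2455, 0.07]
orientation: [-3.141, -0.0, 1.751]
force: [-1.5, -2.3, 10.9]
width: 0.0244
```

Emit:
jog_arm(xyz=[[-0.2,1.9,0],[0,0,0]], rot=[[0,0,0],[0,0,0]], claw=[-1,-1])

```text
time_s: 15.95
eef_pos: [0.5736, 0.2457, 0.07]
orientation: [-3.14, -0.0, 1.751]
force: [-3.2, -2.0, 11.8]
width: 0.0244
```

Emit:
jog_arm(xyz=[[-0.2,1.9,0],[0,0,0]], rot=[[0,0,0],[0,0,0]], claw=[-1,-1])

```text
time_s: 16.12
eef_pos: [0.5753, 0.2457, 0.07]
orientation: [-3.14, -0.0, 1.751]
force: [-3.2, -2.7, 13.8]
width: 0.0245
```

Run:
```python
from h import *
st=get_state();print(qof(st['eef_pos']),st['force'],st['eef_pos'],st['width'])
```

```text
(np.float64(0.45471957128439344), np.float64(0.19157543597353424)) [-3.21084588 -2.69602822 13.83738499] [0.57528306 0.24573945 0.06996874] 0.024512774228634196
```

Emit:
jog_arm(xyz=[[-0.5,3.8,0],[-0.6,3.8,0],[-0.6,3.8,0],[0,0,0]], rot=[[0,0,0],[0,0,0],[0,0,0],[0,0,0]], claw=[-1,-1,-1,-1])

```text
time_s: 16.45
eef_pos: [0.5859, 0.2459, 0.0699]
orientation: [-3.138, -0.0, 1.751]
force: [-7.4, -2.2, 16.3]
width: 0.0246
```

Emit:
jog_arm(xyz=[[-0.4,1.9,0],[0,0,0]], rot=[[0,0,0],[0,0,0]], claw=[-1,-1])

```text
time_s: 16.62
eef_pos: [0.5878, 0.2459, 0.0699]
orientation: [-3.138, -0.0, 1.752]
force: [-4.4, -2.2, 14.9]
width: 0.0241
```

Emit:
jog_arm(xyz=[[-0.4,1.9,0],[0,0,0]], rot=[[0,0,0],[0,0,0]], claw=[-1,-1])

```text
time_s: 16.78
eef_pos: [0.5898, 0.2459, 0.0699]
orientation: [-3.138, -0.0, 1.752]
force: [-5.0, -3.1, 14.8]
width: 0.0243
```

Emit:
jog_arm(xyz=[[-0.4,1.9,0],[0,0,0]], rot=[[0,0,0],[0,0,0]], claw=[-1,-1])

```text
time_s: 16.95
eef_pos: [0.5923, 0.2457, 0.07]
orientation: [-3.139, 0.0, 1.751]
force: [-4.2, -3.2, 10.9]
width: 0.0244
```

Run:
```python
from h import *
st=get_state();print(qof(st['eef_pos']),st['force'],st['eef_pos'],st['width'])
```

```text
(np.float64(0.543535834334008), np.float64(0.19169971922666634)) [-4.18140018 -3.18300342 10.86456807] [0.59229845 0.24574914 0.06999263] 0.024418426102368797
```

Emit:
jog_arm(xyz=[[-0.4,1.9,0],[0,0,0]], rot=[[0,0,0],[0,0,0]], claw=[-1,-1])

```text
time_s: 17.12
eef_pos: [0.5949, 0.2456, 0.07]
orientation: [-3.14, 0.0, 1.751]
force: [-4.0, -2.4, 12.3]
width: 0.0241
```

Emit:
jog_arm(xyz=[[-0.4,1.9,0],[0,0,0]], rot=[[0,0,0],[0,0,0]], claw=[-1,-1])

```text
time_s: 17.28
eef_pos: [0.5957, 0.2456, 0.0699]
orientation: [-3.138, 0.0, 1.751]
force: [-7.9, -3.3, 16.1]
width: 0.0246
```

Emit:
jog_arm(xyz=[[-0.4,1.9,0],[0,0,0]], rot=[[0,0,0],[0,0,0]], claw=[-1,-1])

```text
time_s: 17.45
eef_pos: [0.5973, 0.2456, 0.0699]
orientation: [-3.138, 0.0, 1.751]
force: [-7.3, -3.2, 16.5]
width: 0.0245
```

Run:
```python
from h import *
st=get_state();print(qof(st['eef_pos']),st['force'],st['eef_pos'],st['width'])
s=get_image("side");crop(s,200,100,380,250,4,"side13.png")
s=get_image("top");crop(s,195,95,390,230,4,"top13.png")
```

```text
(np.float64(0.5696165326915623), np.float64(0.1918231284383955)) [-7.25605827 -3.15380021 16.49287963] [0.5972972  0.24555155 0.06990662] 0.024528981499102254
```

View pics/side13.png

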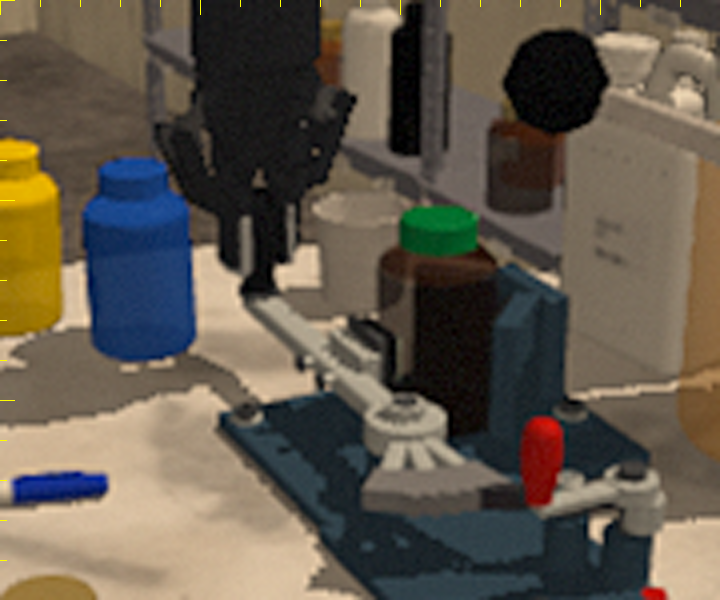

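View pics/top13.png

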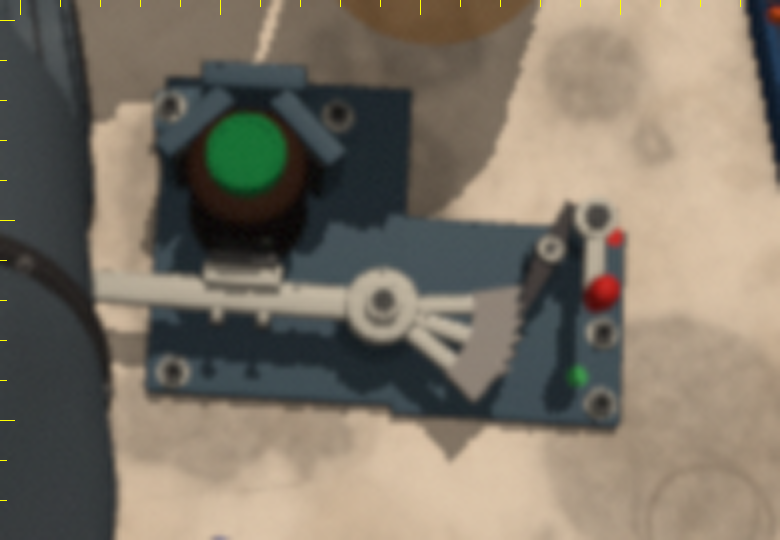

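Emit:
jog_arm(xyz=[[0.4,-2,0],[0,0,0]], rot=[[0,0,0],[0,0,0]], claw=[-1,-1])

```text
time_s: 17.72
eef_pos: [0.5962, 0.2456, 0.07]
orientation: [-3.14, 0.0, 1.751]
force: [-4.5, -2.2, 12.5]
width: 0.0239
```

Emit:
jog_arm(xyz=[[0.4,-2,0],[0,0,0]], rot=[[0,0,0],[0,0,0]], claw=[-1,-1])

```text
time_s: 17.88
eef_pos: [0.5944, 0.2457, 0.07]
orientation: [-3.14, 0.0, 1.751]
force: [-3.7, -2.7, 11.7]
width: 0.0244
```

Emit:
jog_arm(xyz=[[0.4,-2,0],[0,0,0]], rot=[[0,0,0],[0,0,0]], claw=[-1,-1])

```text
time_s: 18.05
eef_pos: [0.5932, 0.2457, 0.07]
orientation: [3.141, 0.001, 1.751]
force: [0.6, -2.2, 9.2]
width: 0.0243
```

Emit:
jog_arm(xyz=[[0.4,-2,0],[0,0,0]], rot=[[0,0,0],[0,0,0]], claw=[-1,-1])

```text
time_s: 18.22
eef_pos: [0.5923, 0.2457, 0.0701]
orientation: [3.139, 0.001, 1.751]
force: [4.3, -2.0, 5.7]
width: 0.0245
```

Emit:
jog_arm(xyz=[[-0.4,2,0],[-0.4,2,0],[-0.4,2,0],[-0.4,2,0],[-0.4,2,0],[-0.2,1,0],[0,0,0],[0,0,0],[0,0,0],[0,0,0]], rot=[[0,0,0],[0,0,0],[0,0,0],[0,0,0],[0,0,0],[0,0,0],[0,0,0],[0,0,0],[0,0,0],[0,0,0]], claw=[-1,-1,-1,-1,-1,-1,-1,-1,-1,-1])

```text
time_s: 19.05
eef_pos: [0.6003, 0.2453, 0.0699]
orientation: [-3.138, 0.0, 1.751]
force: [-7.6, -3.9, 15.9]
width: 0.0243
```

Run:
```python
from h import *
st=get_state();print(qof(st['eef_pos']),st['force'],st['eef_pos'],st['width'])
s=get_image("side");crop(s,200,100,380,250,4,"side14.png")
d=get_image("top");crop(d,195,95,390,230,4,"top14.png")
cap=atz(d,195+247/4,95+153/4,.128);v=(cap-np.r_[C,.128])[:2]
R=np.array([[np.cos(TH),-np.sin(TH)],[np.sin(TH),np.cos(TH)]]);print("bottle clamp",R.T@v)
m=cv2.inRange(cv2.cvtColor(d['frame'],cv2.COLOR_RGB2HSV),(50,120,60),(75,255,255))[100:170,230:280]
ys,xs=np.nonzero(m);print("cap px",xs.mean()+230,ys.mean()+100,R.T@(atz(d,xs.mean()+230,ys.mean()+100,.128)[:2]-C))
```

```text
(np.float64(0.5853188548659269), np.float64(0.1918546186357235)) [-7.56659387 -3.93705047 15.9181301 ] [0.60030127 0.24532699 0.06988622] 0.0242680960082472
bottle clamp [0.06073204 0.08082526]
cap px 256.28660436137073 132.38629283489098 [0.06258147 0.08195307]
```

View pics/side14.png

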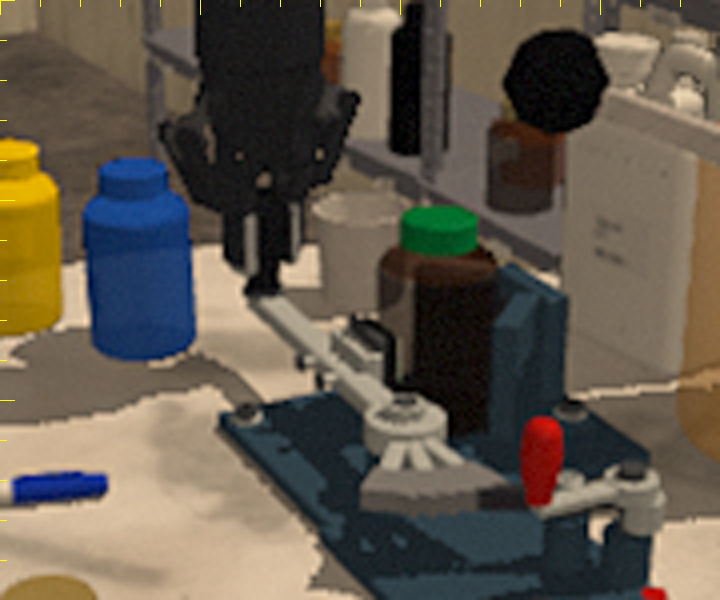

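View pics/top14.png

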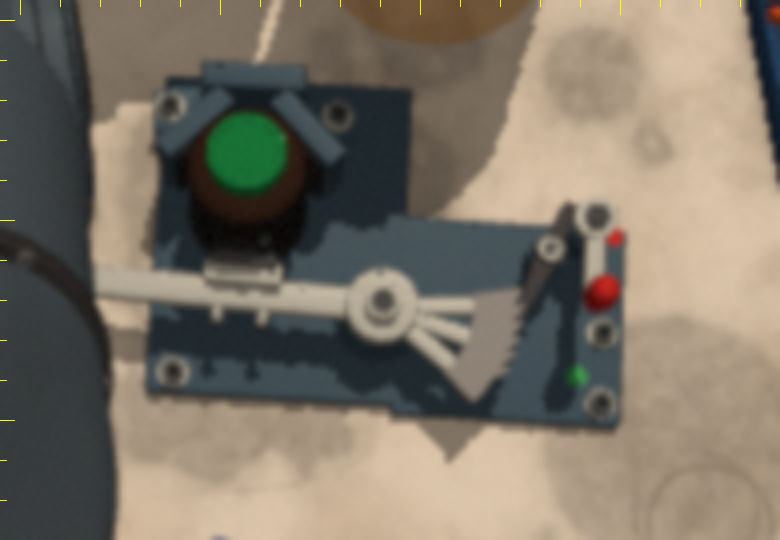

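Emit:
jog_arm(xyz=[[0,0,0],[0,0,0],[0,0,0],[0,0,0],[0,0,0],[0,0,0],[0,0,0],[0,0,0],[0,0,0],[0,0,0],[0,0,0],[0,0,0]], rot=[[0,0,0],[0,0,0],[0,0,0],[0,0,0],[0,0,0],[0,0,0],[0,0,0],[0,0,0],[0,0,0],[0,0,0],[0,0,0],[0,0,0]], claw=[-1,-1,-1,-1,-1,-1,-1,-1,-1,-1,-1,-1])

```text
time_s: 20.15
eef_pos: [0.6003, 0.2453, 0.0699]
orientation: [-3.138, 0.0, 1.751]
force: [-7.1, -3.8, 14.7]
width: 0.0242
```

Stable, no creep. Handing in.

Run:
```python
from station import bot,get_state
print(bot.finish_job());s=get_state();print(s['eef_pos'],s['force'],s['width'])
```

```text
the job is handed in; nothing more can be done
None
the job is handed in; nothing more can be done
```

I turned the red-knobbed catch to its stop on the green dot while the lever was still open. Then I swung the lever by the black grip through four clicks and handed the job in still holding the grip, at about 20 s of the 58 s.

**Catch:** the knob met a hard stop at about 4–5 N. In the side picture it stands at about 1.57 rad, allowing for a 2-pixel camera offset.

**Clicks:** I felt clear force drops at clicks 1 and 3. Click 2 showed no clear drop, so I backed the lever off gently and found it blocked at about 0.31 rad measured, which confirms that click. Click 4's drop was weaker, and the same check found the lever blocked at about 0.545 rad measured. My measured angles read about 0.015 rad low against the given click angles.

**Final state:** the lever rests at about 0.60 rad, between the fourth and fifth clicks, with no creep over the last second before handing in. The grip was firmly held, with the fingers 24 mm apart.

**Bottle:** it is upright in the pictures, with its cap about 2 mm from the seat point. The pad's force on the bottle was not measured directly. The pad is seen against the glass, and its push moved the bottle a few millimetres into the vee.

**Things round the clamp:** nothing touched them as far as the pictures and force readings show, but I did not measure their positions again at the end.

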